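# Pin the moulding box shut

## Robot

A 6-joint arm with a two-finger parallel gripper is mounted at the origin on the work surface. World frame = base frame: x ahead of the robot, y to its left, z up, the work surface at z = 0. Lengths are in m, angles in rad, forces in N, time in s.
With the tool pointing down it reaches from about 0.35 to 0.875 m from the base axis. Payload 4.2 kg.
Tool frame: the origin (TCP) lies on the centre line of the jaws, within the pads' length; the fingertips stand 22 mm ahead of it and the grasp point (between the pads) lies 3 mm ahead of it; z points along the fingers, y is the line along which they close (so a half turn about z gives the same grasp; the last joint's range is limited). The gripper opens to 85 mm and grips with 20 to 120 N. Pads are 22 mm wide; open, the fingers measure 114 mm over their backs; the gripper's body (76 mm by 85 mm) begins 54 mm behind the grasp point. The pads swing forward as they close: fully open they stand 13 mm farther back than shut.
Start: joints at [1.43, 0.385, 0.008, 0, -1.194, -0.259], TCP at [0.243, 0.576, 0.253] pointing down, gripper open.
Joint ranges: [-3.14, 3.14], [-1.21, 2.06], [-1.07, 1.41], [-3.16, 2.05], [-2.99, -0.16], [-3.1, 3.1]. Speed limits (rad/s): [2.79, 2.79, 3.14, 3.14, 3.14, 3.14].

## Interface

Orientations are given as a unit quaternion [x, y, z, w].
In Python, from workcell import sensors, capture, camera_info, job_done gives the robot as it stands.
- The arm moves only by the tool move_arm, never from a script. Its argument "rows" is a list of rows, each a list of 7 numbers: the shift along the tool's x, y, z in cm, then the turn, a rotation vector about the tool's x, y, z in units of 6 degrees (1.0 is 6 degrees), then the finger opening in cm, from 0 to 8.54. In form: [[tx, ty, tz, ax, ay, az, grip], ...]. A call has exactly 8 rows; each row shifts and turns the commanded pose from where the row before left it, along the tool's axes as they then stand; what a row does not reach is not made up. A row lasts 1/12 s, in which the tool goes at most 41.7 mm and 7.16 degrees, less where a joint would pass 70% of its speed; a pose out of reach is approached as far as the arm can. A call is refused whole if a number of a shift passes 4.17 or a number of a turn 1, either way. A call with a gripper value outside its range is refused whole. The fingers move at their own pace and stop on an object; "grip_force" is the grip in N (left out, the last holds). Time passes only in rows, so rows that do not move let the fingers close, or fill a call up. It gives the time, the measured TCP pose, the force, the opening and the grip force at its end, in the units of the state.
- sensors.observe(): the state, without advancing time (a new reading comes with each control period).
- capture(name): name is "scene" or "top" or "wrist"; returns the picture (400x640x3 uint8, blue, green, red); there is no depth.
- camera_info(name): a dict with "camera_matrix" (3x3 intrinsics, pixels), "R" (3x3) and "t" (3): a world point X has camera coordinates R X + t. Camera axes: x right, y down, z forward; pixel columns grow to the right and rows downward; lengths in m; the calibration is good to about 2 mm. A picture is of the moment at which its call begins: read the wrist's pose just before it. camera_info takes no time and is no camera call; for the wrist camera it gives the pose at the moment of the call.
- job_done(): hands the job in; it is judged then, once.
The state is a dict: "t": time; "joint_pos": joint angles; "joint_velocities": joint speeds; "joint_torque": joint torques, N m; "tool_pos": TCP position; "eef_rot": TCP orientation; "ft_force": force on the tool from outside, world axes, zero at the start; "moment": the same for the moment, N m; "gripper_width": finger opening in m; "gripper_force": force on a finger pad.
Only numpy, scipy, OpenCV 4.12 (cv2) and the standard library are available. Lean on these libraries where they do the work, as an engineer would, in place of code of your own. Each camera call takes 0.05 s, during which the arm holds its last target. There are 200 camera calls.

## Task

One end of the moulding box is already pinned; close the other. Take the long pin with the square grip from the stand and thread it down through the lugs of the three sections, by feel and gently, easing each section across into line with the pin where the holes have drifted apart, until the pin's collar sits fully home on the top lug, then let go. Never force it, since a hard push breaks the sand mould, and leave the other pins, the scoop, the trowel and the brush where they are.

Things in the scene. Friction and masses are not known exactly. Their poses are not given: they have to be found in the camera images.
- closing_pin: the pin to use: plain steel, 180 to 290 g, hanging upright by its collar in one of the stand's three holes. Origin on its axis at the underside of the collar; z up. Collar 26 mm in diameter, 6 mm thick. Below it a 14 mm shank, 93 mm long, told from the others by its tall square grip
- pin_tip (a point): centre of the closing pin's flat nose, 93 mm below its origin. The nose is 10 mm in diameter and widens to 14 mm over 6 mm
- short_pin: bystander in the stand: a stub pin with the same collar and shank, but a square grip of only 26 mm and a shank of 45 mm; 220 g. Origin at the underside of the collar
- ball_pin: bystander in the stand: a pin with the same collar and shank but a thin neck and a ball (24 mm) on top, 46 mm above the collar's underside; 220 g. Origin at the underside of the collar
- stand: fixed wooden stand, 90 x 250 mm, 120 mm high, its top a 12 mm board with three 16.5 mm holes in a row, 70 mm apart, along its y; pins hang in them by their collars, collar undersides at the top, 120 mm up. Origin under its centre
- board: fixed bench board, 300 x 500 x 20 mm, and the iron moulding box on it: 240 mm along the board's x, 320 mm along y, top 170 mm above the bench, in three sections: drag (bottom), pattern plate, cope (top). Each has a flat lug at the +y end, its hole 40 mm from the box's end wall. Origin on the bench under the mean place of the holes; the box lies to -y
- cope_hole (a point): centre of the hole in the cope's (top) lug, at the lug's top face, 150 mm above the bench; it moves with the cope. A push of about 1.5 N on its lug along the board's x swings the cope, about 2.3 N the plate; they stay where pushed. The drag does not budge. More than 90 N of contact force in all between pin and box, even as a brief knock, breaks the mould
- scoop: bystander: an aluminium sand scoop with a wooden handle, lying on the cope's sand. Origin at the handle's root, on its underside
- slick: bystander: a small moulder's trowel lying on the bench. Origin near its middle, on its underside
- brush: bystander: a bench brush lying down. Origin on its underside
- pin_grip (a point): mid-height of the closing pin's square grip, 29 mm above its origin. The grip is 18 x 18 mm, 46 mm tall (6 to 52 mm above the origin), its flats square to the pin's x and y
- lugs (a point): on the board's axis x = 0, y = 0, 115 mm above the bench: mean place of the holes at the plate lug's top. Each lug is 70 mm wide with a 16.5 mm hole. Lugs' undersides and tops above the bench: drag 70 to 82 mm, plate 105 to 115 mm, cope 138 to 150 mm; free air between. The plate's and drag's holes are hidden under the cope's lug and not measured
- box_end (a point): fixed reference point on the board at (0, -40 mm), 170 mm up: about the middle of the top edge of the box's free end wall. The sections can turn a little about the pin at the other end, at the board's (0, -400 mm): each free-end hole thus lies up to 8 mm either way along the board's x from the board's origin, independently of the others, and within 0.2 mm along y

How it is judged:
By the outcome, as a careful person would: the job done as asked, in the order asked, and still so for the second after the job is handed in, with the robot touching nothing.
It also fails if it takes over 72 s, if anything falls off the work surface, if the arm or the gripper's body presses on something with over 40 N, if the wrist force passes 120 N, or if a joint passes its speed limit or range.

## Working session

There is one attempt and no reset: what is moved stays moved. The work goes in short steps, Python scripts to look and compute and a tool call to move; the robot and the scene stay as the last step left them, time stands still between calls to the robot, and variables do not carry over. Pictures are saved under pics/ and viewed, at most 10 in all, crops included, and the job is handed in when it is done.

Besides the shell and the picture viewer there is one more tool, called after "Call:" as name([rows], argument=value, ...), one row to a line, values as JSON. move_arm: Moves the arm, as the interface text tells. Its arguments: {"type":"object","properties":{"rows":{"type":"array"},"grip_force":{"type":"number"}},"required":["rows"]}

```bash
mkdir -p pics; ls
python3 - <<'E'
from workcell import sensors, capture, camera_info
import cv2
for n in("scene","top"):
    cv2.imwrite(f"pics/{n}0.png",capture(n)); c=camera_info(n); print(n,c)
s=sensors.observe();print(s)
E
```

```text
pics
scene {'camera_matrix': array([[388.70507452,   0.        , 323.28291747],
       [  0.        , 388.70507452, 199.86525927],
       [  0.        ,   0.        ,   1.        ]]), 'R': array([[-0.28069458,  0.9597943 , -0.00233393],
       [ 0.64705652,  0.18743639, -0.73904361],
       [-0.70889238, -0.20895572, -0.67365354]]), 't': array([ 0.05568109, -0.28320094,  1.32246169])}
top {'camera_matrix': array([[406.01917106,   0.        , 320.5837703 ],
       [  0.        , 406.01917106, 202.47953311],
       [  0.        ,   0.        ,   1.        ]]), 'R': array([[ 0.07320341, -0.99730386, -0.0051257 ],
       [-0.97434258, -0.07041934, -0.21377011],
       [ 0.21283281,  0.02064289, -0.97687055]]), 't': array([0.06449329, 0.55379459, 0.84744779])}
{'t': 0.1, 'joint_pos': array([ 1.42959948e+00,  3.85488944e-01,  6.79038893e-03, -3.79775670e-04,
       -1.19401693e+00, -2.58636656e-01]), 'joint_velocities': array([ 0.00132561, -0.00065168,  0.00299201,  0.00056291,  0.00070935,
       -0.00133292]), 'joint_torque': array([-1.46345945e-05, -3.93320239e+01,  1.88926721e+01,  4.19789314e+00,
       -2.63208633e-03,  2.90934722e-06]), 'tool_pos': array([0.243081  , 0.57528858, 0.25234445]), 'eef_rot': array([ 9.80068737e-01, -1.98656286e-01, -1.19882790e-04,  9.68281802e-04]), 'ft_force': array([-0.33684193, -0.02964534, -0.06743725]), 'moment': array([ 0.03411653, -0.01216059,  0.01515533]), 'gripper_force': 0.0, 'gripper_width': 0.0856568278880773}
```

View pics/top0.png

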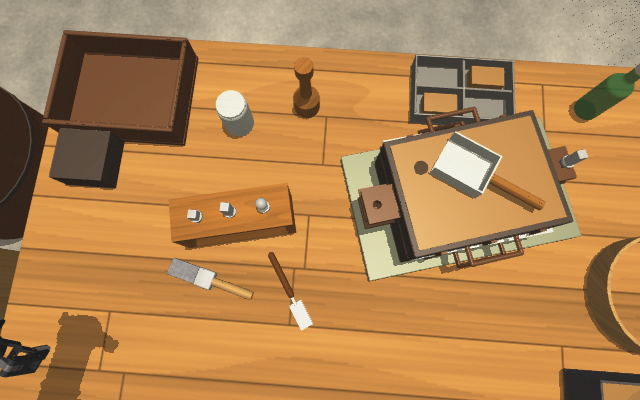

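View pics/scene0.png

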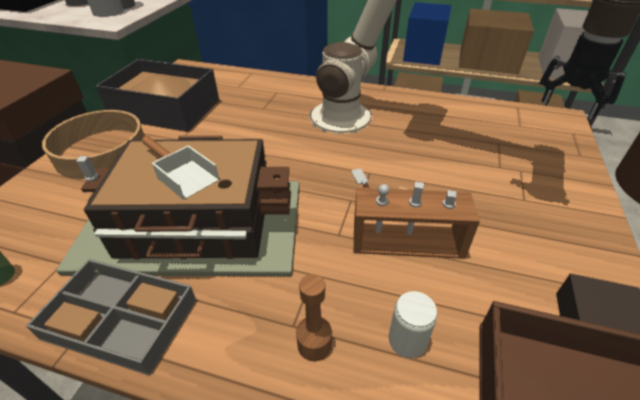

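Top view: the stand's pins are at (194,215), (228,209) and (262,205, the ball), and the cope hole is at (377,204). The scene view shows the tall square grip in the middle, at (417,193). Next I'll zoom in for finer pixels.

```bash
cat > h.py <<'E'
import numpy as np, cv2
from workcell import sensors, capture, camera_info
def ray(n,uv,z,c=None):
    c=c or camera_info(n); K,R,t=c["camera_matrix"],c["R"],c["t"]
    d=R.T@np.linalg.solve(K,[*uv,1]); o=-R.T@t
    return o+d*(z-o[2])/d[2]
def proj(n,X,c=None):
    c=c or camera_info(n); p=c["camera_matrix"]@(c["R"]@np.asarray(X)+c["t"]); return p[:2]/p[2]
E
python3 - <<'E'
from h import *
t=cv2.imread("pics/top0.png"); s=cv2.imread("pics/scene0.png")
z=lambda im,x,y,w,h,k:cv2.resize(im[y:y+h,x:x+w],None,fx=k,fy=k,interpolation=cv2.INTER_CUBIC)
a=z(t,160,175,140,75,5.7)[:,:798]
b=np.hstack([z(t,335,150,66,27*2,6)[:170*2],z(s,345,170,66,54,6)])
cv2.imwrite("pics/c1.png",np.vstack([np.pad(a[:,:],((0,0),(0,798-a.shape[1]),(0,0))),np.pad(b[:172*2],((0,0),(0,798-b.shape[1]),(0,0)))])[:600]); print(a.shape,b.shape)
E
```

```text
(428, 798, 3) (324, 792, 3)
```

View pics/c1.png

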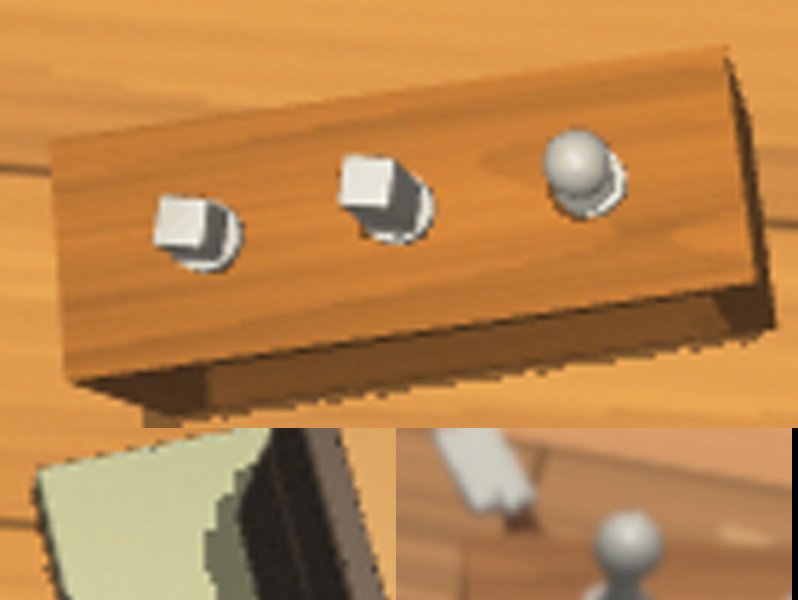

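Run:
```python
from h import *
f=lambda p:(160+p[0]/5.7-.5+.09,175+p[1]/5.7-.5+.09)
R=lambda p,z:np.round(ray("top",p,z),4)
print("pin top",R(f((367,182)),.172), "collar ctr", R(f((396,206)),.126))
c=[ray("top",f(p),.172) for p in((346,155),(393,159),(389,207),(341,201))]
for i in range(4):
    d=c[(i+1)%4]-c[i]; print("pin edge",np.degrees(np.arctan2(d[1],d[0])).round(1),np.linalg.norm(d).round(4))
s=[ray("top",f(p),.12) for p in((50,140),(727,47),(755,283),(72,380))]
print("stand ctr",np.mean(s,0))
for i in range(4):
    d=s[(i+1)%4]-s[i]; print("stand edge",np.degrees(np.arctan2(d[1],d[0])).round(1),np.linalg.norm(d).round(4))
b=[ray("top",p,.17) for p in((383,141),(535,111),(578,221),(415,258))]
print("box",np.round(b,4))
for i in range(4):
    d=b[(i+1)%4]-b[i]; print("box edge",np.degrees(np.arctan2(d[1],d[0])).round(1),np.linalg.norm(d).round(4))
print("hole",R((377,204),.15),"pin other end top",R((578,158),.2))
print("scene pin top",ray("scene",(418,184),.172))
```

```text
pin top [0.5016 0.2896 0.172 ] collar ctr [0.5023 0.2901 0.126 ]
pin edge -90.8 0.0163
pin edge -177.7 0.0168
pin edge 86.9 0.0167
pin edge 1.1 0.0161
stand ctr [0.50170491 0.2891683  0.12      ]
stand edge -77.8 0.2504
stand edge -168.3 0.0891
stand edge 102.3 0.2471
stand edge 13.8 0.0896
box [[ 0.6598 -0.0144  0.17  ]
 [ 0.7472 -0.3228  0.17  ]
 [ 0.523  -0.3965  0.17  ]
 [ 0.429  -0.0845  0.17  ]]
box edge -74.2 0.3206
box edge -161.8 0.236
box edge 106.8 0.3259
box edge 16.9 0.2412
hole [ 0.5331 -0.0104  0.15  ] pin other end top [ 0.6401 -0.3855  0.2   ]
scene pin top [0.50030375 0.28964355 0.172     ]
```

```bash
cat >> h.py <<'E'
from scipy.spatial.transform import Rotation as Ro
def plan(p,xdeg,n,P=None,x0=None):
    """rows from pose P (measured) to point p, tool down, tool x at xdeg (world yaw)"""
    s=sensors.observe(); P=s["tool_pos"] if P is None else np.array(P)
    A=Ro.from_quat(s["eef_rot"]); B=Ro.from_euler("z",xdeg,degrees=True)*Ro.from_euler("x",180,degrees=True)
    if x0 is not None: A=Ro.from_euler("z",x0,degrees=True)*Ro.from_euler("x",180,degrees=True)
    w=(A.inv()*B).as_rotvec()/n; d=(np.array(p)-P)/n
    for i in range(n):
        C=A*Ro.from_rotvec(w*i); print(np.round(C.inv().apply(d)*100,2).tolist(),np.round(np.degrees(w)/6,2).tolist())
def pose():
    s=sensors.observe(); R=Ro.from_quat(s["eef_rot"]).as_matrix()
    print("t",s["t"],"p",s["tool_pos"].round(4),"xyaw",np.degrees(np.arctan2(R[1,0],R[0,0])).round(2),"z",R[:,2].round(4),"F",s["ft_force"].round(2),"M",s["moment"].round(3),"w",round(s["gripper_width"],4),"gf",s["gripper_force"])
E
python3 -c "
from h import *
pose();plan((.5017,.2893,.27),-90,16)"
```

```text
t 0.1 p [0.2431 0.5753 0.2523] xyaw -22.92 z [-6.0e-04 -1.9e-03 -1.0e+00] F [-0.34 -0.03 -0.07] M [ 0.034 -0.012  0.015] w 0.0857 gf 0.0
[2.18, 1.02, -0.11] [0.0, -0.0, 0.7]
[2.25, 0.85, -0.11] [0.0, -0.0, 0.7]
[2.31, 0.69, -0.11] [0.0, -0.0, 0.7]
[2.35, 0.52, -0.11] [0.0, -0.0, 0.7]
[2.39, 0.34, -0.11] [0.0, -0.0, 0.7]
[2.4, 0.17, -0.11] [0.0, -0.0, 0.7]
[2.41, -0.01, -0.11] [0.0, -0.0, 0.7]
[2.4, -0.18, -0.11] [0.0, -0.0, 0.7]
[2.38, -0.36, -0.11] [0.0, -0.0, 0.7]
[2.35, -0.53, -0.11] [0.0, -0.0, 0.7]
[2.31, -0.7, -0.11] [0.0, -0.0, 0.7]
[2.25, -0.87, -0.11] [0.0, -0.0, 0.7]
[2.18, -1.03, -0.11] [0.0, -0.0, 0.7]
[2.1, -1.19, -0.11] [0.0, -0.0, 0.7]
[2.0, -1.34, -0.11] [0.0, -0.0, 0.7]
[1.9, -1.48, -0.11] [0.0, -0.0, 0.7]
```

Call:
move_arm([
  [2.2, 1.0, -0.1, 0, 0, 0.7, 6],
  [2.25, 0.85, -0.1, 0, 0, 0.7, 6],
  [2.3, 0.7, -0.1, 0, 0, 0.7, 6],
  [2.35, 0.5, -0.1, 0, 0, 0.7, 6],
  [2.4, 0.35, -0.1, 0, 0, 0.7, 6],
  [2.4, 0.2, -0.1, 0, 0, 0.7, 6],
  [2.4, 0, -0.1, 0, 0, 0.7, 6],
  [2.4, -0.2, -0.1, 0, 0, 0.7, 6],
])

```text
t: 0.77
tool_pos: [0.3728, 0.4315, 0.2609]
eef_rot: [0.88, -0.475, -0.0, 0.001]
ft_force: [-0.0, -0.7, 0.3]
gripper_width: 0.0601
gripper_force: 0.0
```

Call:
move_arm([
  [2.4, -0.35, -0.1, 0, 0, 0.7, 6],
  [2.35, -0.55, -0.1, 0, 0, 0.7, 6],
  [2.3, -0.7, -0.1, 0, 0, 0.7, 6],
  [2.25, -0.85, -0.1, 0, 0, 0.7, 6],
  [2.2, -1.05, -0.1, 0, 0, 0.7, 6],
  [2.1, -1.2, -0.1, 0, 0, 0.7, 6],
  [2.0, -1.35, -0.1, 0, 0, 0.7, 6],
  [1.9, -1.45, -0.1, 0, 0, 0.7, 6],
])

```text
t: 1.43
tool_pos: [0.5021, 0.2881, 0.2688]
eef_rot: [-0.705, 0.709, 0.0, -0.001]
ft_force: [-0.4, -0.1, -0.5]
gripper_width: 0.06
gripper_force: 0.0
```

Run:
```python
from h import *
pose(); c=camera_info("wrist"); im=capture("wrist"); np.savez("w1.npz",**c); cv2.imwrite("pics/w1.png",im)
print(proj("wrist",(.5017,.2893,.172),c),c["R"].round(3),-c["R"].T@c["t"]); pose()
```

```text
t 1.4333 p [0.5021 0.2881 0.2688] xyaw -90.32 z [-9.e-04 -6.e-04 -1.e+00] F [-0.44 -0.15 -0.45] M [ 0.054 -0.067  0.047] w 0.06 gf 0.0
[320.06013506 211.544244  ] [[-1.     0.005  0.001]
 [ 0.005  0.958  0.288]
 [ 0.001  0.288 -0.958]] [0.50293666 0.21409543 0.39028468]
t 1.4833 p [0.5041 0.2857 0.269 ] xyaw -90.63 z [-1.0e-04 -1.7e-03 -1.0e+00] F [ 1.73 -0.35  0.27] M [-0.068 -0.204  0.015] w 0.0598 gf 0.0
```

View pics/w1.png

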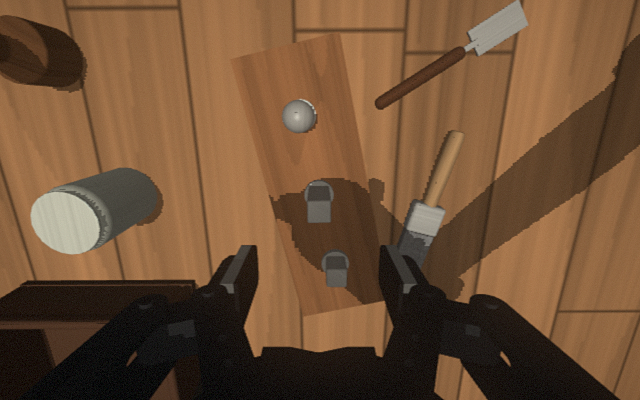

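The wrist view shows the tall grip's top face at (319,211), against a prediction of (320,211.5). It is square to the fingers and free of its neighbours, so I'll descend.

Call:
move_arm([
  [-0.2, 0.1, 0, 0, 0, -0.1, 5],
  [-0.15, 0.1, 1, 0, 0, 0, 5],
  [0, 0, 1, 0, 0, 0, 5],
  [0, 0, 1.5, 0, 0, 0, 5],
  [0, 0, 1.5, 0, 0, 0, 5],
  [0, 0, 1, 0, 0, 0, 5],
  [0, 0, 0.5, 0, 0, 0, 5],
  [0, 0, 0, 0, 0, 0, 5],
])

```text
t: 2.15
tool_pos: [0.4986, 0.2928, 0.2024]
eef_rot: [0.711, -0.704, -0.0, 0.002]
ft_force: [-0.0, -0.3, -0.2]
gripper_width: 0.05
gripper_force: 0.0
```

Run:
```python
from h import *
pose()
```

```text
t 2.15 p [0.4986 0.2928 0.2024] xyaw -89.44 z [-0.0027 -0.0025 -1.    ] F [-0.01 -0.3  -0.18] M [-0.006  0.004  0.006] w 0.05 gf 0.0
```

Call:
move_arm([
  [0.2, -0.2, 0, 0, 0, -0.1, 4.5],
  [0.15, -0.15, 0.5, 0, 0, 0, 4.5],
  [0, 0, 1, 0, 0, 0, 4.5],
  [0, 0, 1, 0, 0, 0, 4.5],
  [0, 0, 1, 0, 0, 0, 4.5],
  [0, 0, 0.8, 0, 0, 0, 4.5],
  [0, 0, 0.5, 0, 0, 0, 4.5],
  [0, 0, 0, 0, 0, 0, 4.5],
])

```text
t: 2.82
tool_pos: [0.5025, 0.2887, 0.1545]
eef_rot: [0.714, -0.7, -0.0, 0.002]
ft_force: [0.3, 0.3, 0.0]
gripper_width: 0.045
gripper_force: 0.0
```

Run:
```python
from h import *
pose()
```

```text
t 2.8167 p [0.5025 0.2887 0.1545] xyaw -88.92 z [-0.0025 -0.0022 -1.    ] F [0.29 0.28 0.02] M [-0.053  0.013 -0.024] w 0.045 gf 0.0
```

Call:
move_arm([
  [0, 0, 0, 0, 0, 0.15, 3],
  [0, 0, 0, 0, 0, 0, 2.2],
  [0, 0, 0, 0, 0, 0, 1.5],
  [0, 0, 0, 0, 0, 0, 1.2],
  [0, 0, 0, 0, 0, 0, 1.2],
  [0, 0, 0, 0, 0, 0, 1.2],
  [0, 0, 0, 0, 0, 0, 1.2],
  [0, 0, 0, 0, 0, 0, 1.2],
], grip_force=60)

```text
t: 3.48
tool_pos: [0.5033, 0.2895, 0.1569]
eef_rot: [0.708, -0.706, 0.0, -0.0]
ft_force: [-2.0, 0.1, 3.4]
gripper_width: 0.0175
gripper_force: 58.9
```

Run:
```python
from h import *
pose()
```

```text
t 3.4833 p [0.5033 0.2895 0.1569] xyaw -89.79 z [ 6.e-04  5.e-04 -1.e+00] F [-1.99  0.12  3.44] M [ 0.014  0.537 -0.034] w 0.0175 gf 58.92516553401947
```

Call:
move_arm([
  [0, 0, -0.3, 0, 0, 0, 1.2],
  [0, 0, -0.6, 0, 0, 0, 1.2],
  [0, 0, -1, 0, 0, 0, 1.2],
  [0, 0, -1, 0, 0, 0, 1.2],
  [0, 0, -1, 0, 0, 0, 1.2],
  [0, 0, -1, 0, 0, 0, 1.2],
  [0, 0, -1, 0, 0, 0, 1.2],
  [0, 0, -1, 0, 0, 0, 1.2],
])

```text
t: 4.15
tool_pos: [0.5032, 0.2893, 0.2267]
eef_rot: [0.708, -0.706, -0.0, -0.0]
ft_force: [0.5, 0.1, -2.5]
gripper_width: 0.0171
gripper_force: 58.6
```

Call:
move_arm([
  [0, 0, -1.2, 0, 0, 0, 1.2],
  [0, 0, -1.5, 0, 0, 0, 1.2],
  [0, 0, -1.5, 0, 0, 0, 1.2],
  [0, 0, -1.5, 0, 0, 0, 1.2],
  [0, 0, -1.5, 0, 0, 0, 1.2],
  [0, 0, -1, 0, 0, 0, 1.2],
  [0, 0, -0.4, 0, 0, 0, 1.2],
  [0, 0, 0, 0, 0, 0, 1.2],
])

```text
t: 4.82
tool_pos: [0.5034, 0.2895, 0.3126]
eef_rot: [0.708, -0.706, -0.0, -0.001]
ft_force: [0.2, -0.3, -1.9]
gripper_width: 0.0176
gripper_force: 58.5
```

Run:
```python
from h import *
pose(); cv2.imwrite("pics/s2.png",np.vstack([cv2.resize(capture("scene")[60:260,220:540],None,fx=1.75,fy=1.75,interpolation=3),np.pad(cv2.resize(capture("top")[100:210,160:420],None,fx=2.15,fy=2.15,interpolation=3),((0,0),(0,1),(0,0)))])[:600]); pose()
```

```text
t 4.8167 p [0.5034 0.2895 0.3126] xyaw -89.81 z [ 0.0016  0.0017 -1.    ] F [ 0.16 -0.32 -1.9 ] M [-0.    -0.    -0.031] w 0.0176 gf 58.53623449802399
t 4.9167 p [0.5028 0.2891 0.3105] xyaw -89.82 z [-1.4e-03 -6.0e-04 -1.0e+00] F [-0.51  0.32 -2.54] M [-0.011  0.023  0.034] w 0.0175 gf 58.539007902145386
```

View pics/s2.png

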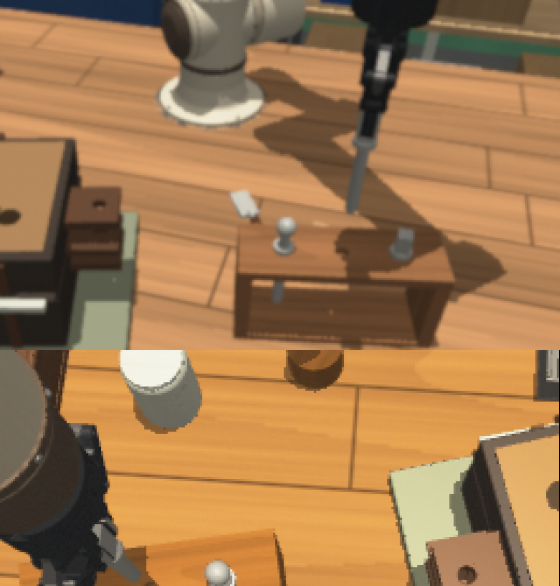

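The pin is held upright and the bystanders are undisturbed. Next is a zoom on the lugs.

Run:
```python
from h import *
s=cv2.imread("pics/scene0.png");t=cv2.imread("pics/top0.png")
z=lambda im,x,y,w,h,k:cv2.resize(im[y:y+h,x:x+w],None,fx=k,fy=k,interpolation=cv2.INTER_CUBIC)
cv2.imwrite("pics/c2.png",np.hstack([z(s,245,155,60,75,7),z(t,350,170,50,75,7)]))
c=ray("top",(377.2,204.2),.15);print(c,ray("scene",(276.6,176),.15))
```

```text
[ 0.53270974 -0.0108246   0.15      ] [ 0.53106117 -0.00828298  0.15      ]
```

View pics/c2.png

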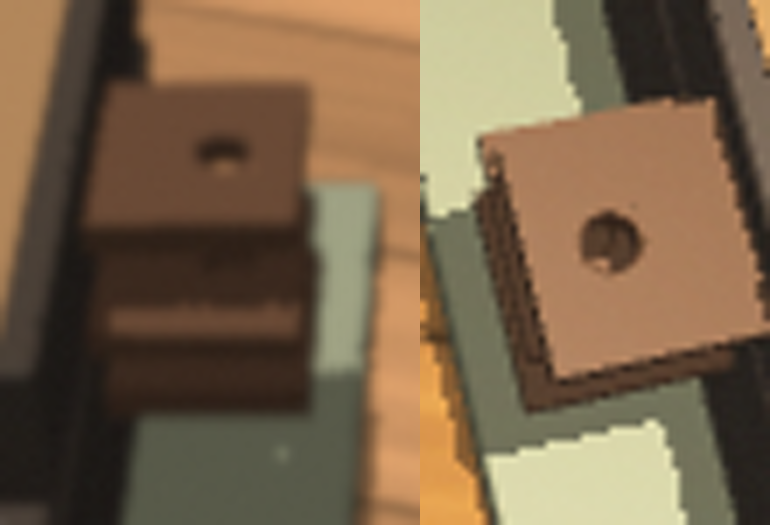

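Run:
```python
from h import *
a,b,c=[ray("top",p,.02) for p in((341.5,157),(369,280),(580,236))]
ang=lambda d:np.degrees(np.arctan2(d[1],d[0]))
print(a,b,c,"yaw",ang(a-b),np.linalg.norm(a-b),ang(b-c)-90,np.linalg.norm(b-c))
g=lambda p:((p[0]-420)/7+350-.43,p[1]/7+170-.43)
L=[ray("top",g(p),.15) for p in((482,137),(715,98),(768,330),(555,380))]
print("lug",np.round(L,4)); 
for i in range(4): d=L[(i+1)%4]-L[i]; print(ang(d),np.linalg.norm(d))
h=ray("top",(376.9,204.1),.15);print(h)
for yaw in (16,):
    y=np.radians(yaw); ex=np.array([np.cos(y),np.sin(y),0]); ey=np.array([-np.sin(y),np.cos(y),0])
    print("base pin rel", [((p-h)@ex,(p-h)@ey) for p in (a,b,c)])
    for z in(.15,.138,.115,.105,.082,.07):
        for sx in(.035,-.035):
            P=h*[1,1,0]+[0,0,z]+ex*sx
            for sy in (.025,):
                q=P+ey*sy; u=proj("scene",q); v=proj("top",q)
                print(z,sx,sy,"scenecrop",((u-[245,155]+.43)*7).round(),"topcrop",((v-[350,170]+.43)*7+[420,0]).round())
```

```text
[0.67114337 0.06361599 0.02      ] [ 0.38683149 -0.01583828  0.02      ] [ 0.52087321 -0.49211981  0.02      ] yaw 15.61364053766026 0.29520539597071993 15.71839655682345 0.49478407105266675
lug [[ 0.5611  0.0284  0.15  ]
 [ 0.5776 -0.0383  0.15  ]
 [ 0.5104 -0.0558  0.15  ]
 [ 0.4917  0.0039  0.15  ]]
-76.11073761268906 0.06865382048651517
-165.41887991091446 0.06939929918031715
107.44619210412675 0.06257882816535894
19.372056998758456 0.07361343311532535
[ 0.53287135 -0.01021614  0.15      ]
base pin rel [(np.float64(0.1532664801900888), np.float64(0.032859062922161945)), (np.float64(-0.14193220411222976), np.float64(0.03484969006194083)), (np.float64(-0.1443640121487131), np.float64(-0.45992840492319903))]
0.15 0.035 0.025 scenecrop [288. 226.] topcrop [499. 143.]
0.15 -0.035 0.025 scenecrop [305.  84.] topcrop [554. 378.]
0.138 0.035 0.025 scenecrop [291. 256.] topcrop [495. 153.]
0.138 -0.035 0.025 scenecrop [307. 113.] topcrop [550. 384.]
0.115 0.035 0.025 scenecrop [296. 312.] topcrop [488. 171.]
0.115 -0.035 0.025 scenecrop [312. 169.] topcrop [541. 397.]
0.105 0.035 0.025 scenecrop [298. 335.] topcrop [485. 179.]
0.105 -0.035 0.025 scenecrop [313. 192.] topcrop [538. 402.]
0.082 0.035 0.025 scenecrop [302. 388.] topcrop [479. 196.]
0.082 -0.035 0.025 scenecrop [318. 245.] topcrop [530. 414.]
0.07 0.035 0.025 scenecrop [305. 415.] topcrop [475. 205.]
0.07 -0.035 0.025 scenecrop [320. 271.] topcrop [526. 420.]
```

```bash
python3 -c "
from h import *
pose();plan((.532,-.0095,.31),-74.3,16)"
```

```text
t 4.9167 p [0.5028 0.2891 0.3105] xyaw -89.82 z [-1.4e-03 -6.0e-04 -1.0e+00] F [-0.51  0.32 -2.54] M [-0.011  0.023  0.034] w 0.0175 gf 58.539007902145386
[1.87, -0.18, 0.0] [0.0, -0.0, -0.16]
[1.87, -0.15, 0.0] [0.0, -0.0, -0.16]
[1.87, -0.11, 0.0] [0.0, -0.0, -0.16]
[1.87, -0.08, 0.0] [0.0, -0.0, -0.16]
[1.87, -0.05, 0.0] [0.0, -0.0, -0.16]
[1.88, -0.02, 0.0] [0.0, -0.0, -0.16]
[1.88, 0.01, 0.0] [0.0, -0.0, -0.16]
[1.87, 0.05, 0.0] [0.0, -0.0, -0.16]
[1.87, 0.08, 0.0] [0.0, -0.0, -0.16]
[1.87, 0.11, 0.0] [0.0, -0.0, -0.16]
[1.87, 0.14, 0.0] [0.0, -0.0, -0.16]
[1.87, 0.17, 0.0] [0.0, -0.0, -0.16]
[1.86, 0.2, 0.0] [0.0, -0.0, -0.16]
[1.86, 0.23, 0.0] [0.0, -0.0, -0.16]
[1.86, 0.27, 0.0] [0.0, -0.0, -0.16]
[1.85, 0.3, 0.0] [0.0, -0.0, -0.16]
```

Call:
move_arm([
  [1, -0.2, 0, 0, 0, -0.16, 1.2],
  [2, -0.15, 0, 0, 0, -0.16, 1.2],
  [2, -0.1, 0, 0, 0, -0.16, 1.2],
  [2, -0.1, 0, 0, 0, -0.16, 1.2],
  [2, -0.05, 0, 0, 0, -0.16, 1.2],
  [2, 0, 0, 0, 0, -0.16, 1.2],
  [2, 0, 0, 0, 0, -0.16, 1.2],
  [2, 0.05, 0, 0, 0, -0.16, 1.2],
])

```text
t: 5.58
tool_pos: [0.5181, 0.1387, 0.31]
eef_rot: [0.754, -0.657, -0.001, 0.001]
ft_force: [0.3, 0.1, -1.6]
gripper_width: 0.0176
gripper_force: 58.5
```

Call:
move_arm([
  [2, 0.1, 0, 0, 0, -0.16, 1.2],
  [2, 0.1, 0, 0, 0, -0.16, 1.2],
  [2, 0.15, 0, 0, 0, -0.16, 1.2],
  [2, 0.2, 0, 0, 0, -0.16, 1.2],
  [2, 0.2, 0, 0, 0, -0.16, 1.2],
  [2, 0.25, 0, 0, 0, -0.16, 1.2],
  [1.9, 0.25, 0, 0, 0, -0.16, 1.2],
  [1, 0.3, 0, 0, 0, -0.16, 1.2],
])

```text
t: 6.25
tool_pos: [0.5314, -0.0113, 0.31]
eef_rot: [0.796, -0.605, -0.001, 0.001]
ft_force: [0.3, 0.2, -1.9]
gripper_width: 0.0173
gripper_force: 58.5
```

Call:
move_arm([
  [0, 0, 0, 0, 0, 0, 1.2],
  [0, 0, 0, 0, 0, 0, 1.2],
  [0, 0, 0, 0, 0, 0, 1.2],
  [0, 0, 0, 0, 0, 0, 1.2],
  [0, 0, 0, 0, 0, 0, 1.2],
  [0, 0, 0, 0, 0, 0, 1.2],
  [0, 0, 0, 0, 0, 0, 1.2],
  [0, 0, 0, 0, 0, 0, 1.2],
])

```text
t: 6.92
tool_pos: [0.5318, -0.0093, 0.3113]
eef_rot: [0.796, -0.605, 0.0, -0.0]
ft_force: [-1.1, 0.6, -1.0]
gripper_width: 0.0168
gripper_force: 58.5
```

Run:
```python
from h import *
pose(); c=camera_info("wrist"); w=capture("wrist"); np.savez("w2.npz",**c)
t=capture("top"); s=capture("scene"); cv2.imwrite("pics/w2raw.png",w);cv2.imwrite("pics/t2.png",t);cv2.imwrite("pics/s3.png",s)
z=lambda im,x,y,w,h,k:cv2.resize(im[y:y+h,x:x+w],None,fx=k,fy=k,interpolation=cv2.INTER_CUBIC)
P=sensors.observe()["tool_pos"]; print(proj("wrist",P-[0,0,.13],c),proj("wrist",(.532,-.0095,.15),c),proj("top",P-[0,0,.13]),proj("scene",P-[0,0,.13])); pose()
cv2.imwrite("pics/w2.png",np.vstack([w[100:400,:].copy()[:,120:520],np.hstack([z(s,240,110,80,100,2.5),z(t,330,140,80,100,2.5)])]))
```

```text
t 6.9167 p [ 0.5318 -0.0093  0.3113] xyaw -74.42 z [ 0.  0. -1.] F [-1.13  0.62 -1.05] M [-0.003  0.039 -0.01 ] w 0.0168 gf 58.480101227760315
[319.28126327 197.60304394] [318.96466987 188.15029949] [378.6050924  201.20592083] [274.72389843 164.58733596]
t 7.0667 p [ 0.5318 -0.0095  0.3114] xyaw -74.44 z [ 1.e-04  0.e+00 -1.e+00] F [-0.23 -0.43 -1.47] M [-0.038  0.028  0.015] w 0.0172 gf 58.480440974235535
```

View pics/w2.png

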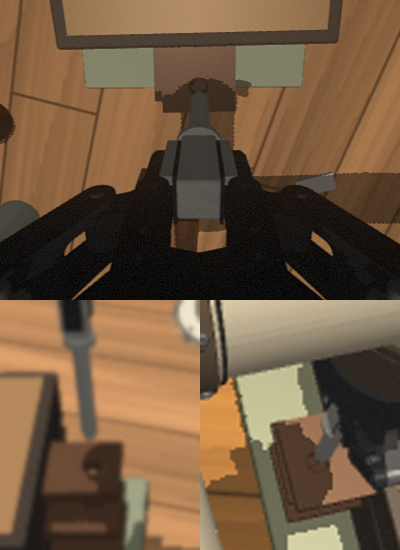

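The pin hovers just over the lug, with the nose at about (319,195) and the hole at about (318,187) in the wrist view. One more zoom before descending.

Run:
```python
from h import *
w=cv2.imread("pics/w2raw.png");s=cv2.imread("pics/s3.png")
z=lambda im,x,y,w,h,k:cv2.resize(im[y:y+h,x:x+w],None,fx=k,fy=k,interpolation=cv2.INTER_CUBIC)
g=lambda i:np.clip(i.astype(float)*1.8,0,255)
cv2.imwrite("pics/c3.png",g(np.hstack([z(w,270,140,100,100,4),z(s,245,130,60,60,6.667)[:400,:400]])))
```

```text
[ WARN:0@0.300] global loadsave.cpp:1063 imwrite_ Unsupported depth image for selected encoder is fallbacked to CV_8U.
```

View pics/c3.png

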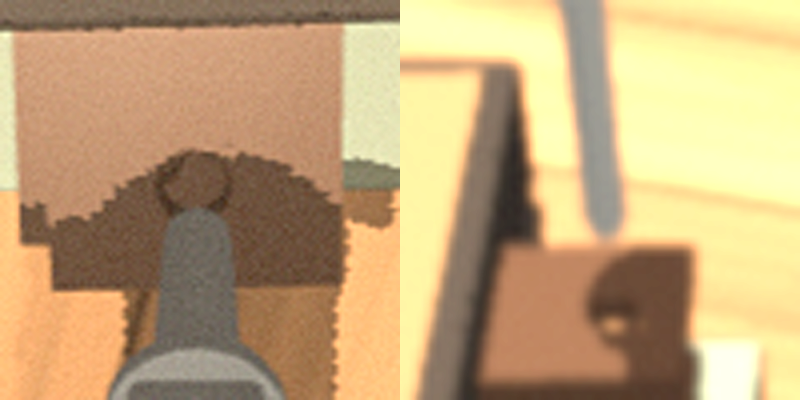

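Run:
```python
from h import *
c=dict(np.load("w2.npz"))
h=ray("wrist",(318.4,185.4),.15,c); print("hole",h, "scene hole",ray("scene",(245+614/6.667-.4,130+312/6.667-.4),.15))
y=np.radians(15.7); ex=np.array([np.cos(y),np.sin(y),0]); ey=np.array([-np.sin(y),np.cos(y),0])
for z in(.15,.115,.082):
  for sx in(-.035,.035):
    for sy in(0,.03):
      q=h*[1,1,0]+[0,0,z]+ex*sx+ey*sy; print(z,sx,sy,((proj("wrist",q,c)-[270,140]+.4)*4).round())
```

```text
hole [ 0.5332391  -0.01194348  0.15      ] scene hole [0.49601756 0.11779783 0.15      ]
0.15 -0.035 0 [343. 183.]
0.15 -0.035 0.03 [339. 303.]
0.15 0.035 0 [ 47. 183.]
0.15 0.035 0.03 [ 52. 303.]
0.115 -0.035 0 [328. 150.]
0.115 -0.035 0.03 [325. 259.]
0.115 0.035 0 [ 62. 151.]
0.115 0.035 0.03 [ 66. 259.]
0.082 -0.035 0 [316. 125.]
0.082 -0.035 0.03 [313. 225.]
0.082 0.035 0 [ 74. 126.]
0.082 0.035 0.03 [ 77. 225.]
```

The wrist and scene zooms agree: the plate's lug protrudes about 11.5 mm to board +x of the cope, while the drag is nearly in line with it. I'll enter the cope, carry it to +x, thread the plate, then bring both back to the drag.

Call:
move_arm([
  [0.12, 0, 0.4, 0, 0, 0, 1.2],
  [0, 0, 0.6, 0, 0, 0, 1.2],
  [0, 0, 0.6, 0, 0, 0, 1.2],
  [0, 0, 0.6, 0, 0, 0, 1.2],
  [0, 0, 0.4, 0, 0, 0, 1.2],
  [0, 0, 0.2, 0, 0, 0, 1.2],
  [0, 0, 0, 0, 0, 0, 1.2],
  [0, 0, 0, 0, 0, 0, 1.2],
])

```text
t: 7.73
tool_pos: [0.5322, -0.0107, 0.2833]
eef_rot: [0.796, -0.605, 0.0, 0.0]
ft_force: [-0.2, 0.6, -1.1]
gripper_width: 0.0173
gripper_force: 58.5
```

Call:
move_arm([
  [0, 0, 0.1, 0, 0, 0, 1.2],
  [0, 0, 0.1, 0, 0, 0, 1.2],
  [0, 0, 0.1, 0, 0, 0, 1.2],
  [0, 0, 0.1, 0, 0, 0, 1.2],
  [0, 0, 0.1, 0, 0, 0, 1.2],
  [0, 0, 0.1, 0, 0, 0, 1.2],
  [0, 0, 0, 0, 0, 0, 1.2],
  [0, 0, 0, 0, 0, 0, 1.2],
])

```text
t: 8.4
tool_pos: [0.5321, -0.0107, 0.2772]
eef_rot: [0.796, -0.605, -0.0, 0.0]
ft_force: [0.5, 0.3, -1.2]
gripper_width: 0.0169
gripper_force: 58.5
```

```bash
python3 -c "
from h import *
pose()"
```

```text
t 8.4 p [ 0.5321 -0.0107  0.2772] xyaw -74.45 z [-1.e-04 -0.e+00 -1.e+00] F [ 0.49  0.3  -1.16] M [ 0.041 -0.035 -0.014] w 0.0169 gf 58.48246693611145
```

Call:
move_arm([
  [0, 0, 0.1, 0, 0, 0, 1.2],
  [0, 0, 0.15, 0, 0, 0, 1.2],
  [0, 0, 0.15, 0, 0, 0, 1.2],
  [0, 0, 0.15, 0, 0, 0, 1.2],
  [0, 0, 0.15, 0, 0, 0, 1.2],
  [0, 0, 0.1, 0, 0, 0, 1.2],
  [0, 0, 0, 0, 0, 0, 1.2],
  [0, 0, 0, 0, 0, 0, 1.2],
])

```text
t: 9.07
tool_pos: [0.5321, -0.0108, 0.2692]
eef_rot: [0.796, -0.605, -0.0, 0.0]
ft_force: [0.1, -1.0, -2.8]
gripper_width: 0.0171
gripper_force: 58.5
```

```bash
python3 -c "
from h import *
pose()"
```

```text
t 9.0667 p [ 0.5321 -0.0108  0.2692] xyaw -74.45 z [-2.e-04 -1.e-04 -1.e+00] F [ 0.11 -0.98 -2.82] M [-0.012 -0.004  0.016] w 0.0171 gf 58.484476804733276
```

Call:
move_arm([
  [0, 0, 0.15, 0, 0, 0, 1.2],
  [0, 0, 0.2, 0, 0, 0, 1.2],
  [0, 0, 0.2, 0, 0, 0, 1.2],
  [0, 0, 0.2, 0, 0, 0, 1.2],
  [0, 0, 0.2, 0, 0, 0, 1.2],
  [0, 0, 0.15, 0, 0, 0, 1.2],
  [0, 0, 0, 0, 0, 0, 1.2],
  [0, 0, 0, 0, 0, 0, 1.2],
])

```text
t: 9.73
tool_pos: [0.5321, -0.0107, 0.2582]
eef_rot: [0.796, -0.605, -0.0, 0.0]
ft_force: [0.7, 0.2, -1.3]
gripper_width: 0.0175
gripper_force: 58.5
```

```bash
python3 -c "
from h import *
pose()"
```

```text
t 9.7333 p [ 0.5321 -0.0107  0.2582] xyaw -74.45 z [-2.e-04 -1.e-04 -1.e+00] F [ 0.72  0.2  -1.26] M [ 0.005  0.031 -0.034] w 0.0175 gf 58.485084772109985
```

Call:
move_arm([
  [0, -0.1, 0, 0, 0, 0, 1.2],
  [0, -0.2, 0, 0, 0, 0, 1.2],
  [0, -0.2, 0, 0, 0, 0, 1.2],
  [0, -0.2, 0, 0, 0, 0, 1.2],
  [0, -0.2, 0, 0, 0, 0, 1.2],
  [0, -0.2, 0, 0, 0, 0, 1.2],
  [0, -0.05, 0, 0, 0, 0, 1.2],
  [0, 0, 0, 0, 0, 0, 1.2],
])

```text
t: 10.4
tool_pos: [0.5436, -0.0076, 0.2582]
eef_rot: [0.796, -0.605, 0.0, -0.0]
ft_force: [-0.6, 0.1, -2.1]
gripper_width: 0.0175
gripper_force: 58.6
```

```bash
python3 -c "
from h import *
pose()"
```

```text
t 10.4 p [ 0.5436 -0.0076  0.2582] xyaw -74.44 z [ 5.e-04  0.e+00 -1.e+00] F [-0.59  0.06 -2.1 ] M [-0.124  0.168  0.002] w 0.0175 gf 58.63598048686981
```

Call:
move_arm([
  [0, 0, 0.1, 0, 0, 0, 1.2],
  [0, 0, 0.2, 0, 0, 0, 1.2],
  [0, 0, 0.2, 0, 0, 0, 1.2],
  [0, 0, 0.2, 0, 0, 0, 1.2],
  [0, 0, 0.2, 0, 0, 0, 1.2],
  [0, 0, 0.1, 0, 0, 0, 1.2],
  [0, 0, 0, 0, 0, 0, 1.2],
  [0, 0, 0, 0, 0, 0, 1.2],
])

```text
t: 11.07
tool_pos: [0.5433, -0.0076, 0.2483]
eef_rot: [0.796, -0.605, 0.0, -0.0]
ft_force: [0.3, -0.4, -2.4]
gripper_width: 0.0171
gripper_force: 58.7
```

```bash
python3 -c "
from h import *
pose()"
```

```text
t 11.0667 p [ 0.5433 -0.0076  0.2483] xyaw -74.44 z [ 1.e-04 -0.e+00 -1.e+00] F [ 0.32 -0.43 -2.42] M [-0.054  0.045 -0.009] w 0.0171 gf 58.65627944469452
```

Nose at about 0.118, just above the plate. Now feel for its hole.

Call:
move_arm([
  [0, 0, 0.1, 0, 0, 0, 1.2],
  [0, 0, 0.1, 0, 0, 0, 1.2],
  [0, 0, 0.1, 0, 0, 0, 1.2],
  [0, 0, 0.1, 0, 0, 0, 1.2],
  [0, 0, 0.1, 0, 0, 0, 1.2],
  [0, 0, 0.1, 0, 0, 0, 1.2],
  [0, 0, 0, 0, 0, 0, 1.2],
  [0, 0, 0, 0, 0, 0, 1.2],
])

```text
t: 11.73
tool_pos: [0.5432, -0.0077, 0.2422]
eef_rot: [0.796, -0.605, -0.0, 0.0]
ft_force: [-0.3, -0.4, -1.2]
gripper_width: 0.0169
gripper_force: 58.7
```

```bash
python3 -c "
from h import *
pose()"
```

```text
t 11.7333 p [ 0.5432 -0.0077  0.2422] xyaw -74.45 z [-2.e-04 -1.e-04 -1.e+00] F [-0.33 -0.45 -1.23] M [ 0.018 -0.059  0.033] w 0.0169 gf 58.65843594074249
```

Call:
move_arm([
  [0, 0, 0.1, 0, 0, 0, 1.2],
  [0, 0, 0.15, 0, 0, 0, 1.2],
  [0, 0, 0.15, 0, 0, 0, 1.2],
  [0, 0, 0.15, 0, 0, 0, 1.2],
  [0, 0, 0.15, 0, 0, 0, 1.2],
  [0, 0, 0.1, 0, 0, 0, 1.2],
  [0, 0, 0, 0, 0, 0, 1.2],
  [0, 0, 0, 0, 0, 0, 1.2],
])

```text
t: 12.4
tool_pos: [0.5432, -0.0076, 0.2343]
eef_rot: [0.796, -0.605, -0.0, 0.0]
ft_force: [-0.1, -0.5, -1.8]
gripper_width: 0.0171
gripper_force: 58.7
```

```bash
python3 -c "
from h import *
pose()"
```

```text
t 12.4 p [ 0.5432 -0.0076  0.2343] xyaw -74.44 z [-1.e-04 -1.e-04 -1.e+00] F [-0.06 -0.45 -1.78] M [-0.006  0.019 -0.028] w 0.0171 gf 58.68558347225189
```

Call:
move_arm([
  [0, 0, 0.1, 0, 0, 0, 1.2],
  [0, 0, 0.2, 0, 0, 0, 1.2],
  [0, 0, 0.2, 0, 0, 0, 1.2],
  [0, 0, 0.2, 0, 0, 0, 1.2],
  [0, 0, 0.2, 0, 0, 0, 1.2],
  [0, 0, 0.1, 0, 0, 0, 1.2],
  [0, 0, 0, 0, 0, 0, 1.2],
  [0, 0, 0, 0, 0, 0, 1.2],
])

```text
t: 13.07
tool_pos: [0.5432, -0.0077, 0.2243]
eef_rot: [0.796, -0.605, -0.0, 0.0]
ft_force: [0.2, 0.6, -1.3]
gripper_width: 0.0172
gripper_force: 58.7
```

```bash
python3 -c "
from h import *
pose()"
```

```text
t 13.0667 p [ 0.5432 -0.0077  0.2243] xyaw -74.45 z [-2.e-04 -1.e-04 -1.e+00] F [ 0.25  0.59 -1.3 ] M [ 0.038 -0.028  0.001] w 0.0172 gf 58.69814872741699
```

Call:
move_arm([
  [0, 0.1, 0, 0, 0, 0, 1.2],
  [0, 0.2, 0, 0, 0, 0, 1.2],
  [0, 0.2, 0, 0, 0, 0, 1.2],
  [0, 0.2, 0, 0, 0, 0, 1.2],
  [0, 0.2, 0, 0, 0, 0, 1.2],
  [0, 0.2, 0, 0, 0, 0, 1.2],
  [0, 0.05, 0, 0, 0, 0, 1.2],
  [0, 0, 0, 0, 0, 0, 1.2],
])

```text
t: 13.73
tool_pos: [0.5319, -0.0109, 0.2246]
eef_rot: [0.796, -0.605, 0.0, 0.0]
ft_force: [3.0, 0.7, -2.6]
gripper_width: 0.0173
gripper_force: 58.8
```

```bash
python3 -c "
from h import *
pose(); cv2.imwrite('pics/s4raw.png',capture('scene'));cv2.imwrite('pics/t4raw.png',capture('top'))"
```

```text
t 13.7333 p [ 0.5319 -0.0109  0.2246] xyaw -74.44 z [ 2.e-04 -3.e-04 -1.e+00] F [ 2.98  0.7  -2.6 ] M [-0.019 -1.08   0.012] w 0.0173 gf 58.78632187843323
```

Run:
```python
from h import *
s=cv2.imread("pics/s4raw.png");t=cv2.imread("pics/t4raw.png")
z=lambda im,x,y,w,h,k:cv2.resize(im[y:y+h,x:x+w],None,fx=k,fy=k,interpolation=cv2.INTER_CUBIC)
cv2.imwrite("pics/c4.png",np.hstack([z(s,245,155,60,75,7),z(t,350,170,50,75,7)]))
```

```text
(no output)
```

View pics/c4.png

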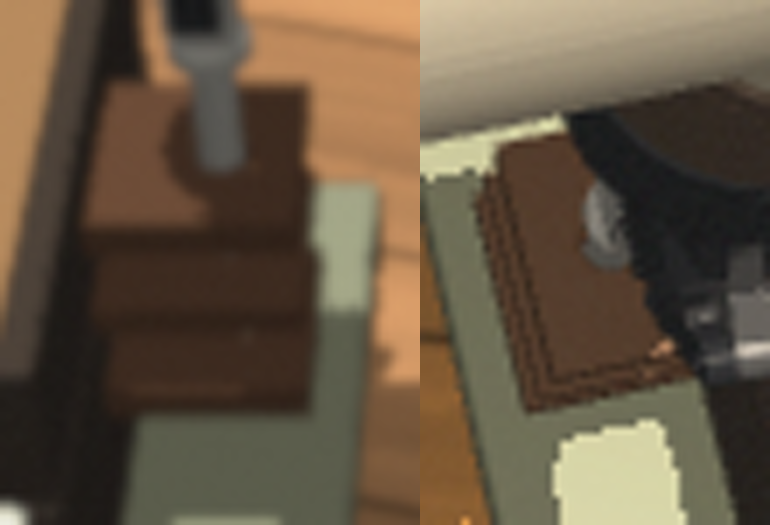

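Call:
move_arm([
  [0, 0, 0.1, 0, 0, 0, 1.2],
  [0, 0, 0.1, 0, 0, 0, 1.2],
  [0, 0, 0.15, 0, 0, 0, 1.2],
  [0, 0, 0.15, 0, 0, 0, 1.2],
  [0, 0, 0.15, 0, 0, 0, 1.2],
  [0, 0, 0.15, 0, 0, 0, 1.2],
  [0, 0, 0.1, 0, 0, 0, 1.2],
  [0, 0, 0, 0, 0, 0, 1.2],
])

```text
t: 14.5
tool_pos: [0.532, -0.0107, 0.2149]
eef_rot: [0.796, -0.605, -0.0, 0.0]
ft_force: [2.7, 0.3, -2.2]
gripper_width: 0.0176
gripper_force: 59.1
```

```bash
python3 -c "
from h import *
pose()"
```

```text
t 14.5 p [ 0.532  -0.0107  0.2149] xyaw -74.45 z [-5.e-04 -0.e+00 -1.e+00] F [ 2.73  0.32 -2.21] M [ 0.184 -0.763  0.008] w 0.0176 gf 59.05106484889984
```

The plate now lines up with the cope and drag: the lugs form an even stack at about (85–310, 230–412). Now feel for the drag's hole.

Call:
move_arm([
  [0, 0, 0.1, 0, 0, 0, 1.2],
  [0, 0, 0.1, 0, 0, 0, 1.2],
  [0, 0, 0.1, 0, 0, 0, 1.2],
  [0, 0, 0.1, 0, 0, 0, 1.2],
  [0, 0, 0.1, 0, 0, 0, 1.2],
  [0, 0, 0.1, 0, 0, 0, 1.2],
  [0, 0, 0, 0, 0, 0, 1.2],
  [0, 0, 0, 0, 0, 0, 1.2],
])

```text
t: 15.17
tool_pos: [0.532, -0.0107, 0.2091]
eef_rot: [0.796, -0.605, -0.0, 0.0]
ft_force: [2.3, 0.5, -2.6]
gripper_width: 0.0172
gripper_force: 59.0
```

```bash
python3 -c "
from h import *
pose()"
```

```text
t 15.1667 p [ 0.532  -0.0107  0.2091] xyaw -74.45 z [-3.e-04  1.e-04 -1.e+00] F [ 2.31  0.54 -2.63] M [ 0.157 -0.71  -0.022] w 0.0172 gf 59.038880467414856
```

Call:
move_arm([
  [0, 0, 0.1, 0, 0, 0, 1.2],
  [0, 0, 0.1, 0, 0, 0, 1.2],
  [0, 0, 0.1, 0, 0, 0, 1.2],
  [0, 0, 0.1, 0, 0, 0, 1.2],
  [0, 0, 0.1, 0, 0, 0, 1.2],
  [0, 0, 0.1, 0, 0, 0, 1.2],
  [0, 0, 0, 0, 0, 0, 1.2],
  [0, 0, 0, 0, 0, 0, 1.2],
])

```text
t: 15.83
tool_pos: [0.5327, -0.0105, 0.2033]
eef_rot: [0.796, -0.605, 0.0, -0.001]
ft_force: [3.4, 0.1, -1.7]
gripper_width: 0.0172
gripper_force: 59.0
```

```bash
python3 -c "
from h import *
pose()"
```

```text
t 15.8333 p [ 0.5327 -0.0105  0.2033] xyaw -74.44 z [ 1.6e-03  5.0e-04 -1.0e+00] F [ 3.41  0.05 -1.69] M [ 0.447 -1.543 -0.041] w 0.0172 gf 58.97668182849884
```

The drag's hole is steering the nose slightly to +x, so I'll ease 1 mm that way and go on.

Call:
move_arm([
  [0, -0.05, 0, 0, 0, 0, 1.2],
  [0, -0.05, 0, 0, 0, 0, 1.2],
  [0, 0, 0.1, 0, 0, 0, 1.2],
  [0, 0, 0.1, 0, 0, 0, 1.2],
  [0, 0, 0.1, 0, 0, 0, 1.2],
  [0, 0, 0.1, 0, 0, 0, 1.2],
  [0, 0, 0, 0, 0, 0, 1.2],
  [0, 0, 0, 0, 0, 0, 1.2],
])

```text
t: 16.5
tool_pos: [0.5331, -0.0104, 0.1992]
eef_rot: [0.796, -0.605, 0.0, -0.0]
ft_force: [3.8, 0.9, -0.8]
gripper_width: 0.0171
gripper_force: 59.0
```

```bash
python3 -c "
from h import *
pose()"
```

```text
t 16.5 p [ 0.5331 -0.0104  0.1992] xyaw -74.45 z [ 1.e-04  0.e+00 -1.e+00] F [ 3.78  0.94 -0.77] M [ 0.33  -1.323 -0.016] w 0.0171 gf 59.02220070362091
```

Call:
move_arm([
  [0, -0.05, 0, 0, 0, 0, 1.2],
  [0, -0.05, 0.05, 0, 0, 0, 1.2],
  [0, 0, 0.1, 0, 0, 0, 1.2],
  [0, 0, 0.1, 0, 0, 0, 1.2],
  [0, 0, 0.1, 0, 0, 0, 1.2],
  [0, 0, 0.1, 0, 0, 0, 1.2],
  [0, 0, 0, 0, 0, 0, 1.2],
  [0, 0, 0, 0, 0, 0, 1.2],
])

```text
t: 17.17
tool_pos: [0.5336, -0.0103, 0.1943]
eef_rot: [0.796, -0.605, -0.001, 0.0]
ft_force: [1.3, -0.7, -2.1]
gripper_width: 0.0177
gripper_force: 59.0
```

```bash
python3 -c "
from h import *
pose()"
```

```text
t 17.1667 p [ 0.5336 -0.0103  0.1943] xyaw -74.46 z [-1.4e-03 -1.0e-04 -1.0e+00] F [ 1.29 -0.69 -2.1 ] M [ 0.126 -0.668  0.06 ] w 0.0177 gf 58.95683705806732
```

Call:
move_arm([
  [0, 0, 0.1, 0, 0, 0, 1.2],
  [0, 0, 0.1, 0, 0, 0, 1.2],
  [0, 0, 0.1, 0, 0, 0, 1.2],
  [0, 0, 0.1, 0, 0, 0, 1.2],
  [0, 0, 0.1, 0, 0, 0, 1.2],
  [0, 0, 0.05, 0, 0, 0, 1.2],
  [0, 0, 0, 0, 0, 0, 1.2],
  [0, 0, 0, 0, 0, 0, 1.2],
])

```text
t: 17.83
tool_pos: [0.5337, -0.0103, 0.189]
eef_rot: [0.796, -0.605, -0.0, 0.0]
ft_force: [-0.0, 0.0, -2.6]
gripper_width: 0.0175
gripper_force: 58.9
```

```bash
python3 -c "
from h import *
pose()"
```

```text
t 17.8333 p [ 0.5337 -0.0103  0.189 ] xyaw -74.45 z [-1.1e-03 -1.0e-04 -1.0e+00] F [-0.01  0.01 -2.58] M [ 0.021 -0.219  0.054] w 0.0175 gf 58.85199308395386
```

Call:
move_arm([
  [0, 0, 0.05, 0, 0, 0, 1.2],
  [0, 0, 0.05, 0, 0, 0, 1.2],
  [0, 0, 0.05, 0, 0, 0, 1.2],
  [0, 0, 0.05, 0, 0, 0, 1.2],
  [0, 0, 0.05, 0, 0, 0, 1.2],
  [0, 0, 0.05, 0, 0, 0, 1.2],
  [0, 0, 0, 0, 0, 0, 1.2],
  [0, 0, 0, 0, 0, 0, 1.2],
])

```text
t: 18.5
tool_pos: [0.5341, -0.0102, 0.1868]
eef_rot: [0.796, -0.605, 0.0, -0.0]
ft_force: [-1.6, 0.7, 2.5]
gripper_width: 0.017
gripper_force: 59.4
```

```bash
python3 -c "
from h import *
pose()"
```

```text
t 18.5 p [ 0.5341 -0.0102  0.1868] xyaw -74.43 z [ 4.e-04 -0.e+00 -1.e+00] F [-1.58  0.69  2.54] M [0.168 0.451 0.014] w 0.017 gf 59.39439833164215
```

Call:
move_arm([
  [0, 0, 0.05, 0, 0, 0, 1.2],
  [0, 0, 0.05, 0, 0, 0, 1.2],
  [0, 0, 0.05, 0, 0, 0, 1.2],
  [0, 0, 0, 0, 0, 0, 1.2],
  [0, 0, 0, 0, 0, 0, 1.2],
  [0, 0, 0, 0, 0, 0, 1.2],
  [0, 0, 0, 0, 0, 0, 1.2],
  [0, 0, 0, 0, 0, 0, 1.2],
])

```text
t: 19.17
tool_pos: [0.5346, -0.01, 0.1868]
eef_rot: [0.796, -0.605, 0.001, -0.001]
ft_force: [-4.3, 1.4, 9.8]
gripper_width: 0.0171
gripper_force: 60.4
```

```bash
python3 -c "
from h import *
pose()"
```

```text
t 19.1667 p [ 0.5346 -0.01    0.1868] xyaw -74.41 z [ 0.0021 -0.     -1.    ] F [-4.32  1.38  9.81] M [ 0.453  1.223 -0.017] w 0.0171 gf 60.428704619407654
```

The collar is seated: the height holds under 10 N. Ease off, open and retreat.

Call:
move_arm([
  [0, 0, -0.05, 0, 0, 0, 1.2],
  [0, 0, -0.1, 0, 0, 0, 1.2],
  [0, 0, 0, 0, 0, 0, 1.2],
  [0, 0, 0, 0, 0, 0, 2],
  [0, 0, 0, 0, 0, 0, 2.5],
  [0, 0, 0, 0, 0, 0, 3],
  [0, 0, 0, 0, 0, 0, 4],
  [0, 0, 0, 0, 0, 0, 4.5],
])

```text
t: 19.83
tool_pos: [0.534, -0.0102, 0.186]
eef_rot: [0.796, -0.605, -0.0, 0.0]
ft_force: [-0.4, -0.9, 0.1]
gripper_width: 0.0447
gripper_force: 0.0
```

Call:
move_arm([
  [0, 0, 0, 0, 0, 0, 4.5],
  [0, 0, -0.3, 0, 0, 0, 4.5],
  [0, 0, -0.6, 0, 0, 0, 4.5],
  [0, 0, -1, 0, 0, 0, 4.5],
  [0, 0, -1.5, 0, 0, 0, 4.5],
  [0, 0, -2, 0, 0, 0, 4.5],
  [0, 0, -2, 0, 0, 0, 4.5],
  [0, 0, -2, 0, 0, 0, 4.5],
])

```text
t: 20.5
tool_pos: [0.5341, -0.0102, 0.2825]
eef_rot: [0.796, -0.605, 0.001, -0.0]
ft_force: [0.0, -0.2, 0.4]
gripper_width: 0.0451
gripper_force: 0.0
```

Call:
move_arm([
  [-1, 0, -1, 0, 0, 0, 4.5],
  [-2, 0, 0, 0, 0, 0, 4.5],
  [-2, 0, 0, 0, 0, 0, 4.5],
  [-2, 0, 0, 0, 0, 0, 4.5],
  [-2, 0, 0, 0, 0, 0, 4.5],
  [-1, 0, 0, 0, 0, 0, 4.5],
  [0, 0, 0, 0, 0, 0, 4.5],
  [0, 0, 0, 0, 0, 0, 4.5],
])

```text
t: 21.17
tool_pos: [0.507, 0.0866, 0.2905]
eef_rot: [0.797, -0.604, 0.0, -0.0]
ft_force: [-0.1, -0.5, -0.2]
gripper_width: 0.0449
gripper_force: 0.0
```

Run:
```python
from h import *
pose(); s=capture("scene");t=capture("top")
z=lambda im,x,y,w,h,k:cv2.resize(im[y:y+h,x:x+w],None,fx=k,fy=k,interpolation=cv2.INTER_CUBIC)
cv2.imwrite("pics/c5.png",np.hstack([z(s,225,135,100,100,4),z(t,330,140,100,100,4)]))
```

```text
t 21.1667 p [0.507  0.0866 0.2905] xyaw -74.37 z [ 1.e-04 -1.e-04 -1.e+00] F [-0.06 -0.51 -0.18] M [0.022 0.016 0.016] w 0.0449 gf 0.0
```

View pics/c5.png

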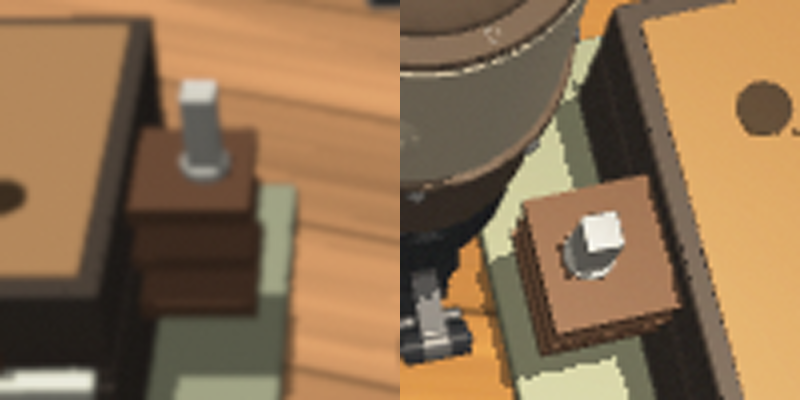

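The pin stands upright with its collar flush on the cope lug (205,165 in the left crop). The lugs are in line and the gripper is clear.

```bash
python3 -c "
from workcell import job_done
print(job_done())"
```

```text
the job is handed in; nothing more can be done
None
```

The closing pin is threaded through all three lugs with its collar seated on the top lug (height steady under a 10 N push), the gripper has let go and is clear, the other pins and tools were not touched, and the job is handed in.

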